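# Closing-time key check: open the drawer, point at the keys, shut it

## Task

Do the closing-time key check in front of the camera. Close the fingers and hook the fingertips behind the bar handle of the low grey drawer unit, without pinching it, and draw the drawer all the way out; then point straight down at the middle of the bunch of keys, with the fingertips just above it and touching nothing in the drawer, and stay there for at least three seconds. Finally push the drawer fully home with the fingertips, lift nothing, and leave everything else on the desk undisturbed.

Things in the scene. Friction and masses are not known exactly. Their poses are not given: they have to be found in the camera images.
- drawer_unit: Low desktop unit of grey sheet steel with one wide drawer, 200 mm deep (x), 360 mm wide (y), 86 mm high, heavy and fixed to the desk. Origin: centre of its underside, on the desk. Its own -x axis points out of its front, roughly towards the robot: the drawer slides out along this axis. A small carton stands on the rear left part of its top.
- key_drawer (a joint): How far the drawer is out, in m: 0 fully home, 0.13 fully out against its stop. It starts home or up to 10 mm ajar, slides with 1 to 2 N of friction and stays where it is left. The front panel is 12 mm thick and 60 mm high, its top edge 75.5 mm above the desk.
- tray_mid (a point): Middle of the floor of the dark tray inside the drawer, 20.5 mm above the desk; moves with the drawer. The tray is 172 mm from front to back and 332 mm wide, its walls and two front-to-back dividers 4 mm thick and 38 mm high above the floor: three compartments side by side, 164 x 105 mm each. Hidden when shut; 31 mm in front of the unit's top edge when fully out.
- handle_bar (a point): Middle of the drawer's bow handle, on the bar's axis, 50 mm above the desk; moves with the drawer. The bar is a level steel rod 8 mm thick along the unit's y, 110 mm of it straight, on a leg at each end. Its axis stands 42 mm in front of the panel: 38 mm are free between bar and panel for fingertips put in from above. Below the bar is only the desk.
- the_keys: Bunch of keys with an oblong red fob, lying flat, 84 mm (x) x 118 mm (y) x 8 mm high: the thing to point at. Its long side lies along the drawer's front-to-back direction, give or take a few degrees. Its origin is the centre of its underside. It lies on the floor of one of the drawer's three compartments, which one changes from day to day, and rides along with the drawer. Not to be touched.
- the_ink_pad: Flat open ink pad, 58 x 85 x 14 mm. Its origin is the centre of its underside. It lies on the floor of one of the drawer's three compartments, which one changes from day to day, and rides along with the drawer. Not to be touched.
- the_highlighter: Highlighter pen, 18 x 88 x 18 mm, lying flat. Its origin is the centre of its underside. It lies on the floor of one of the drawer's three compartments, which one changes from day to day, and rides along with the drawer. Not to be touched.
- sachet_box: Small folded carton, 65 x 120 x 35 mm, loose on the rear left part of the drawer unit's top (its top 121 mm above the desk). Origin: centre of its underside. Bystander.
- stapler: Desk stapler, 35 x 128 x 62 mm, loose on the desk to the left of the drawer unit. Origin: centre of its underside. Bystander.
- tape_roll: Roll of parcel tape, 92 x 90 x 48 mm, flat on the desk to the left of the drawer unit. Origin: centre of its underside. Bystander.
- scissors: Scissors, 87 x 199 x 9 mm, flat on the desk at the left. Origin: centre of their underside. Bystander.
- herb_jar: Small jar of dried herbs with a white lid, 60 mm across, 75 mm high, standing on the desk to the left of the drawer unit. Origin: centre of its underside. Bystander.
- mouse: Computer mouse, 106 x 64 x 37 mm, on the desk to the right of the drawer's path. Origin: centre of its underside. Bystander.

How it is judged:
By the outcome, as a careful person would: the job done as asked, in the order asked, and still so for the second after the job is handed in, with the robot touching nothing.
It also fails if it takes over 58 s, if anything falls off the work surface, if the arm or the gripper's body presses on something with over 40 N, if the wrist force passes 120 N, or if a joint passes its speed limit or range.

## Robot

A 6-joint arm with a two-finger parallel gripper is mounted at the origin on a cart in front of the work surface, level with it; the furniture and walls round the work are solid. World frame = base frame: x ahead of the robot, y to its left, z up, the work surface at z = 0. Lengths are in m, angles in degrees, forces in N, time in s.
With the tool pointing down it reaches from about 0.375 to 0.9 m from the base axis. Payload 3.1 kg.
Tool frame: the origin (TCP) lies between the finger pads, 19 mm behind the fingertips; this is the grasp point; z points along the fingers, y is the line along which they close (so a half turn about z gives the same grasp; the last joint's range is limited). The gripper opens to 87 mm and grips with 3 to 60 N. Pads are 19 mm wide; open, the fingers measure 117 mm over their backs; the gripper's body (75 mm by 190 mm) begins 51 mm behind the grasp point.
Start: joints at [-86.087, 30.224, 82.088, -0, 67.689, -10.227], TCP at [0.153, -0.606, 0.241] pointing down, gripper open.
Joint ranges: [-176.69, 176.69], [-43.24, 126.21], [12.49, 139.97], [-82, 262], [0, 151.66], [-163.58, 163.58]. Speed limits (degrees/s): [159.86, 159.86, 180, 180, 180, 180].

## Interface

Orientations are given as a 3x3 rotation matrix whose columns are the frame's x, y, z axes.
In Python, from rig import bot gives the robot as it stands.
- The arm moves only by the shell command python3 steer.py, which reads ROWS from standard input. ROWS is a JSON object with one list for each field, all of the same length, 1 to 20, a row being the entries at one place: sx, sy, sz (the shift in shares of 50 cm (1.0 is 50 cm)), drx, dry, drz (a rotation vector in fractions of the full range, 1 being 120 degrees), finger_gap (the opening from 0.0 (shut) to 1.0 (fully open)); each row is the pose to reach, as a shift and turn from the pose commanded when the command began, along the tool's axes at that moment; what a row does not reach only later rows make up. A row lasts 1/10 s, in which the tool goes at most 0.05 m and 8.59 degrees, less where a joint would pass 70% of its speed; a pose out of reach is approached as far as the arm can. The fingers move at their own pace and stop on an object; the grip force is fixed at half the most. Time passes only in rows, so rows that do not move let the fingers close. It prints the time, the measured TCP pose, the force, the opening and the grip force at its end. Shift and turn numbers lie between -1 and 1, and a call with a number outside is refused. Input that does not fit is refused with a message, and nothing moves.
- bot.read_state(): the state, without advancing time (a new reading comes with each control period).
- bot.capture(name): name is "side" or "top" or "wrist"; returns a dict with "color" (420x560x3 uint8, red, green, blue), "K" (3x3 intrinsics, pixels), "view" (4x4, takes a point from world to camera coordinates); the wrist camera has in their place "mount" (4x4, takes a point from camera to tool coordinates, whose origin is the TCP and whose axes are the flange's). Camera axes: x right, y up, looking along -z (the intrinsics and any distortion apply to the point x, -y, -z); pixel columns grow to the right and rows downward; lengths in m; the calibration is good to about 2 mm. A picture is of the moment at which its call begins: read the wrist's pose just before it. There is no depth.
- bot.hand_in(): hands the job in; it is judged then, once.
The state is a dict: "time_s": time; "joint_positions": joint angles; "qvel": joint speeds; "tau": joint torques, N m; "position": TCP position; "tcp_rot": TCP orientation; "force": force on the tool from outside, world axes, zero at the start; "moment": the same for the moment, N m; "opening": opening from 0.0 (shut) to 1.0 (fully open); "grasp_force": force on a finger pad.
Only numpy, scipy, OpenCV 4.12 (cv2) and the standard library are available. Lean on these libraries where they do the work, as an engineer would, in place of code of your own. Each camera call takes 0.05 s, during which the arm holds its last target. There are 200 camera calls.

## Working session

There is one attempt and no reset: what is moved stays moved. The work goes in short steps, Python scripts to look and compute and a shell command to move; the robot and the scene stay as the last step left them, time stands still between calls to the robot, and variables do not carry over. Pictures are saved under pics/ and viewed, at most 10 in all, crops included, and the job is handed in when it is done.

```bash
ls; mkdir -p pics
python3 - <<'E'
from rig import bot
import cv2,numpy as np
s=bot.read_state();print(s["time_s"],s["position"],np.round(s["tcp_rot"],3).tolist(),s["opening"])
for n in("side","top"):
    c=bot.capture(n);cv2.imwrite(f"pics/{n}0.png",c["color"][:,:,::-1]);print(n,np.round(c["K"],1).tolist(),np.round(c["view"],4).tolist(),[k for k in c])
E
```

```text
pics
rig.py
steer.py
0.0 [ 0.15267038 -0.60535935  0.24026981] [[0.97, 0.244, -0.0], [0.244, -0.97, 0.002], [0.0, -0.002, -1.0]] 0.9973928865329581
side [[504.8, 0.0, 275.5], [0.0, 504.8, 204.3], [0.0, 0.0, 1.0]] [[0.9983, 0.0578, 0.0006, -0.5784], [-0.0294, 0.498, 0.8667, 0.0071], [0.0497, -0.8652, 0.4989, -2.1327], [0.0, 0.0, 0.0, 1.0]] ['color', 'K', 'view']
top [[518.3, 0.0, 276.2], [0.0, 518.3, 201.2], [0.0, 0.0, 1.0]] [[0.001, -1.0, 0.0008, -0.1659], [0.9882, 0.0011, 0.1532, -0.6018], [-0.1532, 0.0007, 0.9882, -1.5212], [0.0, 0.0, 0.0, 1.0]] ['color', 'K', 'view']
```

View pics/top0.png

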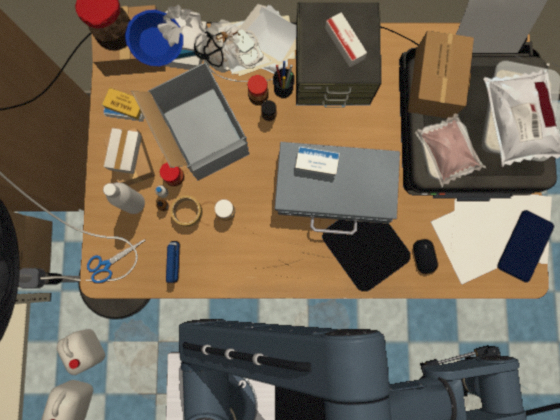

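View pics/side0.png

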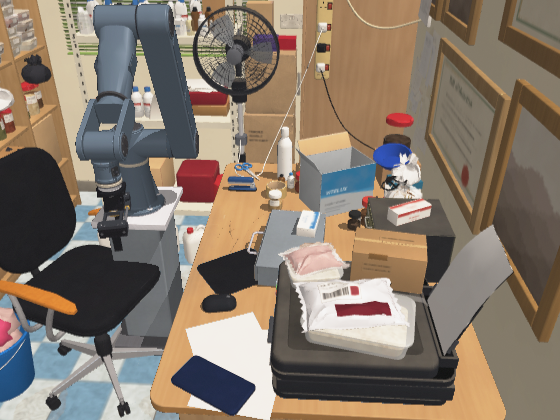

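The top view shows the unit at about (275–400, 143–220), its bow handle at about (333, 230), the mouse at (425, 256) and the carton at (317, 160). I'll enlarge that area to measure it.

```bash
python3 - <<'E'
import cv2
i=cv2.imread("pics/top0.png")[130:280,260:460];cv2.imwrite("pics/crop0.png",cv2.resize(i,None,fx=4,fy=4,interpolation=cv2.INTER_CUBIC))
E
cat > h.py <<'E'
import numpy as np
def ray(c,u,v,z):
    "world point at height z seen at pixel u,v"
    K,V=c["K"],c["view"];d=np.linalg.inv(K)@[u,v,1];d=d*[1,-1,-1]
    R,t=V[:3,:3],V[:3,3];o=-R.T@t;w=R.T@d
    return o+w*(z-o[2])/w[2]
def pix(c,p):
    q=(c["view"]@np.r_[p,1])[:3]*[1,-1,-1];q=c["K"]@q;return q[:2]/q[2]
E
```

```text
(no output)
```

View pics/crop0.png

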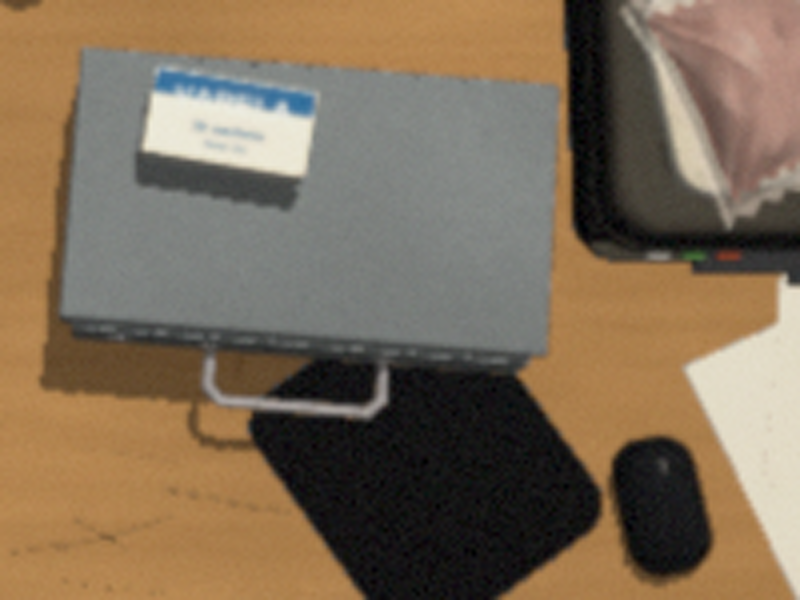

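The crop shows unit top corners at crop pixels (80,48), (558,87), (548,354) and (62,318). The bar runs from about (225,402) to (365,411).

Run:
```python
from rig import bot
from h import *
c=bot.capture("top")
f=lambda x,y,z:ray(c,(x+.5)/4-.5+260,(y+.5)/4-.5+130,z)
P=[f(*p,.086) for p in((80,48),(558,87),(548,354),(62,318))]
for p in P:print(np.round(p,4))
print("sizes",[round(float(np.linalg.norm(P[i]-P[(i+1)%4])),4) for i in range(4)])
y1=P[0]-P[1];y2=P[3]-P[2]
a=[np.degrees(np.arctan2(-v[0],v[1])) for v in(y1,y2)];print("yaw",a)
x1=[P[0]-P[3],P[1]-P[2]];print([np.degrees(np.arctan2(v[1],v[0])) for v in x1])
ctr=np.mean(P,0);print("ctr",ctr)
A=f(225,402,.05);B=f(365,411,.05);L=f(207,375,.05);R=f(385,375,.05)
print("bar",A,B,(A+B)/2,np.degrees(np.arctan2(-(A-B)[0],(A-B)[1])))
th=np.radians(np.mean(a));ex=np.r_[np.cos(th),np.sin(th),0];ey=np.r_[-np.sin(th),np.cos(th),0]
for n,p in(("A",A),("B",B),("L",L),("R",R)):print(n,(p-ctr)@ex,(p-ctr)@ey)
print("mouse",f(660,505,.03))
```

```text
[ 0.7766 -0.1754  0.086 ]
[ 0.747 -0.533  0.086]
[ 0.5459 -0.5186  0.086 ]
[ 0.5721 -0.1622  0.086 ]
sizes [0.3588, 0.2016, 0.3574, 0.2049]
yaw [np.float64(-4.735243259316821), np.float64(-4.212619820144928)]
[np.float64(-3.703016512244499), np.float64(-4.107609406193172)]
ctr [ 0.66042468 -0.34727811  0.086     ]
bar [ 0.51386936 -0.28411563  0.05      ] [ 0.5072333 -0.3886993  0.05     ] [ 0.51055133 -0.33640746  0.05      ] -3.630673698942539
A -0.15103577897395284 0.0515378991747373
B -0.14949351586738804 -0.05324474537737159
L -0.1318462305627341 0.0663529129091392
R -0.12129323996634858 -0.06664802142648077
mouse [ 0.43848112 -0.61198153  0.03      ]
```

```bash
cat >> h.py <<'E'
from scipy.spatial.transform import Rotation as Ro
TH=np.radians(-4.2);EX=np.r_[np.cos(TH),np.sin(TH),0];EY=np.r_[-np.sin(TH),np.cos(TH),0];UC=np.r_[.6604,-.3473,0]
RT=np.c_[EX,-EY,[0,0,-1]]
def go(s,p):
    "shift and turn in tool axes to TCP p, pointing down, square to the unit"
    R=np.array(s["tcp_rot"]);print("d",np.round(R.T@(np.array(p)-s["position"]),4),"rot",np.round(Ro.from_matrix(R.T@RT).as_rotvec(True),2))
def loc(p): q=np.array(p)-UC;return np.round([q@EX,q@EY,q[2]],4)
E
python3 - <<'E'
from rig import bot
from h import *
go(bot.read_state(),np.r_[.5105,-.3364,.15]+.023*EX)
E
```

```text
d [ 0.4345 -0.1662  0.0909] rot [-0.09 -0.   18.34]
```

Units first: shifts go in shares of 50 cm and turns go in shares of 120 degrees. So 0.4345 m is 0.869, 0.41 m is 0.82, 18.34 degrees is 0.1528.

```bash
echo '{"sx": [0.1,0.18,0.26,0.34,0.42,0.5,0.58,0.66,0.74,0.82,0.869,0.869,0.869,0.869],"sy": [-0.04,-0.07,-0.1,-0.13,-0.16,-0.192,-0.22,-0.252,-0.284,-0.314,-0.3324,-0.3324,-0.3324,-0.3324],"sz": [0,0,0.04,0.08,0.1,0.12,0.14,0.16,0.18,0.1818,0.1818,0.1818,0.1818,0.1818],"drx": [0,0,0,0,-0.0008,-0.0008,-0.0008,-0.0008,-0.0008,-0.0008,-0.0008,-0.0008,-0.0008,-0.0008],"dry": [0,0,0,0,0,0,0,0,0,0,0,0,0,0],"drz": [0.0333,0.0667,0.1,0.1333,0.1528,0.1528,0.1528,0.1528,0.1528,0.1528,0.1528,0.1528,0.1528,0.1528],"finger_gap": [0,0,0,0,0,0,0,0,0,0,0,0,0,0]}' | python3 steer.py
python3 - <<'E'
from rig import bot
from h import *
import cv2
s=bot.read_state();print(s["position"],loc(s["position"]));go(s,np.r_[.5105,-.3364,.15]+.023*EX)
c=bot.capture("wrist");cv2.imwrite("pics/w1.png",c["color"][:,:,::-1])
M=c["mount"];K=c["K"];print(np.round(M,4).tolist(),np.round(K,1).tolist())
E
```

```text
time_s: 1.55
position: [0.5325, -0.3393, 0.1501]
tcp_rot: [[0.997, -0.074, -0.001], [-0.074, -0.997, -0.001], [-0.001, 0.001, -1.0]]
force: [0.2, -0.8, -0.2]
opening: 0.006
grasp_force: 0.0
[ 0.53247903 -0.3392649   0.1501422 ] [-0.1282 -0.0014  0.1501]
d [ 0.0009 -0.0012  0.0001] rot [ 0.08  0.04 -0.05]
[[-0.0003, 0.9693, 0.246, 0.0672], [1.0, 0.0, 0.0011, 0.0007], [0.0011, 0.246, -0.9693, -0.1431], [0.0, 0.0, 0.0, 1.0]] [[305.1, 0.0, 279.5], [0.0, 305.1, 211.5], [0.0, 0.0, 1.0]]
```

View pics/w1.png

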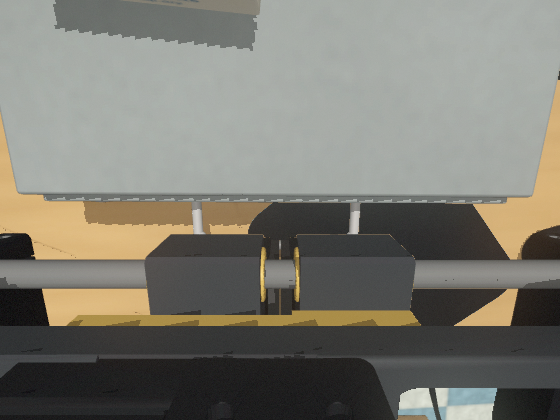

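The wrist view shows the unit's front top edge level at row 194, the panel top at about row 200, and the handle legs at columns 197 and 355. The fingers at column 280 are centred between them. I'll check the distance.

```bash
cat >> h.py <<'E'
def wview(c,s):
    T=np.eye(4);T[:3,:3]=s["tcp_rot"];T[:3,3]=s["position"]
    return dict(K=c["K"],view=np.linalg.inv(T@c["mount"]),color=c["color"])
E
python3 - <<'E'
from rig import bot
from h import *
s=bot.read_state();c=wview(bot.capture("wrist"),s)
print("edge",loc(ray(c,276,194,.086)),"corners",loc(ray(c,18,193,.086)),loc(ray(c,533,197,.086)),"panel",loc(ray(c,276,203,.0755)),"legs",loc(ray(c,201,215,.05)),loc(ray(c,352,215,.05)))
E
```

```text
edge [-0.1012  0.0002  0.086 ] corners [-0.1001  0.1783  0.086 ] [-0.1036 -0.1778  0.086 ] panel [-0.1099  0.0004  0.0755] legs [-0.1257  0.0626  0.05  ] [-0.1259 -0.062   0.05  ]
```

The two measurements agree: the panel face is at about −0.109 and the bar at about −0.151, with the tool at −0.128, mid-gap. Going down and drawing the drawer out.

In the tool's units: 0.095 m is 0.19, 0.08 m is 0.16.

```bash
echo '{"sx": [0,0,0,0,0,0],"sy": [0,0,0,0,0,0],"sz": [0.06,0.12,0.16,0.19,0.19,0.19],"drx": [0,0,0,0,0,0],"dry": [0,0,0,0,0,0],"drz": [0,0,0,0,0,0],"finger_gap": [0,0,0,0,0,0]}' | python3 steer.py
echo '{"sx": [-0.01,-0.02,-0.03,-0.04,-0.06,-0.08,-0.1,-0.12,-0.14,-0.16,-0.18,-0.2,-0.22,-0.23,-0.23,-0.23],"sy": [0,0,0,0,0,0,0,0,0,0,0,0,0,0,0,0],"sz": [0,0,0,0,0,0,0,0,0,0,0,0,0,0,0,0],"drx": [0,0,0,0,0,0,0,0,0,0,0,0,0,0,0,0],"dry": [0,0,0,0,0,0,0,0,0,0,0,0,0,0,0,0],"drz": [0,0,0,0,0,0,0,0,0,0,0,0,0,0,0,0],"finger_gap": [0,0,0,0,0,0,0,0,0,0,0,0,0,0,0,0]}' | python3 steer.py
python3 -c "
from h import *;from rig import bot
print(loc(bot.read_state()['position']))"
```

```text
time_s: 2.25
position: [0.5334, -0.3396, 0.0557]
tcp_rot: [[0.997, -0.074, 0.001], [-0.074, -0.997, -0.002], [0.001, 0.002, -1.0]]
force: [0.5, 0.2, -0.4]
opening: 0.004
grasp_force: 0.0
time_s: 3.85
position: [0.4183, -0.3303, 0.0551]
tcp_rot: [[0.997, -0.073, -0.001], [-0.073, -0.997, -0.001], [-0.001, 0.001, -1.0]]
force: [-0.2, 0.3, -0.1]
opening: 0.005
grasp_force: 0.0
[-0.2426 -0.0007  0.0551]
```

In the tool's units: -0.012 m is -0.024, -0.009 m is -0.018.

```bash
echo '{"sx": [-0.006,-0.012,-0.018,-0.024,-0.024,-0.024],"sy": [0,0,0,0,0,0],"sz": [0,0,0,0,0,0],"drx": [0,0,0,0,0,0],"dry": [0,0,0,0,0,0],"drz": [0,0,0,0,0,0],"finger_gap": [0,0,0,0,0,0]}' | python3 steer.py
echo '{"sx": [-0.002,-0.004,-0.006,-0.008,-0.008],"sy": [0,0,0,0,0],"sz": [0,0,0,0,0],"drx": [0,0,0,0,0],"dry": [0,0,0,0,0],"drz": [0,0,0,0,0],"finger_gap": [0,0,0,0,0]}' | python3 steer.py
python3 -c "
from h import *;from rig import bot
print(loc(bot.read_state()['position']))"
```

```text
time_s: 4.45
position: [0.4064, -0.3293, 0.0553]
tcp_rot: [[0.997, -0.073, -0.001], [-0.073, -0.997, -0.001], [-0.001, 0.001, -1.0]]
force: [1.2, -0.1, -0.4]
opening: 0.007
grasp_force: 0.0
time_s: 4.95
position: [0.4027, -0.3292, 0.0553]
tcp_rot: [[0.997, -0.073, -0.0], [-0.073, -0.997, -0.001], [0.0, 0.001, -1.0]]
force: [0.4, -0.4, 0.7]
opening: 0.006
grasp_force: 0.3
[-0.2584 -0.0008  0.0553]
```

In the tool's units: -0.004 m is -0.008, -0.002 m is -0.004.

```bash
echo '{"sx": [-0.004,-0.008,-0.008],"sy": [0,0,0],"sz": [0,0,0],"drx": [0,0,0],"dry": [0,0,0],"drz": [0,0,0],"finger_gap": [0,0,0]}' | python3 steer.py
echo '{"sx": [-0.004,-0.008,-0.008],"sy": [0,0,0],"sz": [0,0,0],"drx": [0,0,0],"dry": [0,0,0],"drz": [0,0,0],"finger_gap": [0,0,0]}' | python3 steer.py
python3 - <<'E'
from h import *;from rig import bot
import cv2
s=bot.read_state();print(loc(s['position']))
c=bot.capture("top");i=c["color"][130:280,260:460,::-1];cv2.imwrite("pics/t2.png",cv2.resize(i,None,fx=4,fy=4,interpolation=cv2.INTER_CUBIC))
E
```

```text
time_s: 5.25
position: [0.4013, -0.3294, 0.0555]
tcp_rot: [[0.997, -0.076, 0.005], [-0.076, -0.997, -0.003], [0.006, 0.003, -1.0]]
force: [10.0, 4.3, -2.5]
opening: 0.005
grasp_force: 4.8
time_s: 5.55
position: [0.4009, -0.3295, 0.0557]
tcp_rot: [[0.997, -0.079, 0.012], [-0.079, -0.997, -0.006], [0.012, 0.005, -1.0]]
force: [22.1, 8.5, -7.0]
opening: 0.004
grasp_force: 10.5
[-0.2602 -0.0013  0.0557]
```

View pics/t2.png

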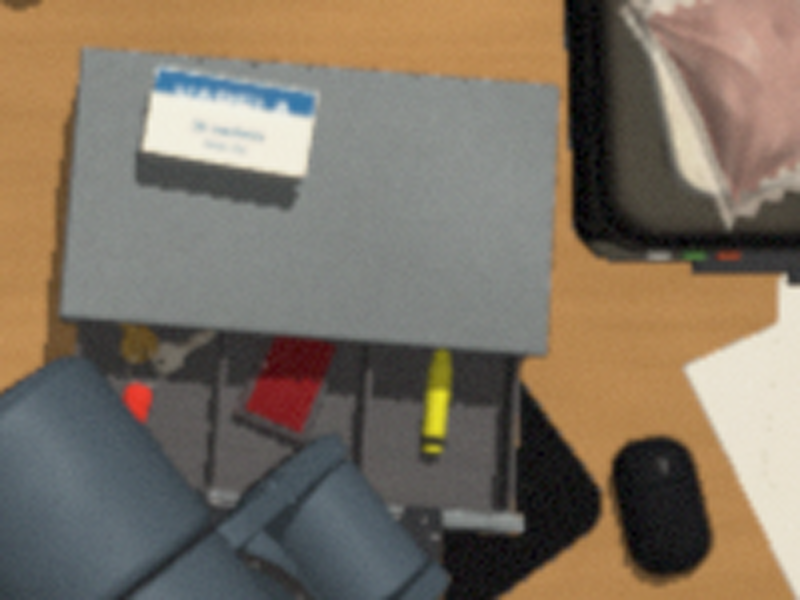

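The drawer is against its stop: the force rose to 24 N with no further motion. The top view shows the keys with the red fob at about (137,400) in the left compartment, the ink pad in the middle and the highlighter on the right. I'll ease off the bar, lift, and move to look at the keys.

In the tool's units: -0.15 m is -0.3, -0.109 m is -0.218.

```bash
echo '{"sx": [0.012,0.024,0.034,0.034,0.034,0.034,0.034,0.034,0.054,0.08,0.11,0.11,0.11,0.11],"sy": [0,0,0,0,0,0,0,0,-0.08,-0.16,-0.218,-0.218,-0.218,-0.218],"sz": [0,0,0,0,-0.06,-0.14,-0.22,-0.3,-0.3,-0.3,-0.3,-0.3,-0.3,-0.3],"drx": [0,0,0,0,0,0,0,0,0,0,0,0,0,0],"dry": [0,0,0,0,0,0,0,0,0,0,0,0,0,0],"drz": [0,0,0,0,0,0,0,0,0,0,0,0,0,0],"finger_gap": [0,0,0,0,0,0,0,0,0,0,0,0,0,0]}' | python3 steer.py
python3 - <<'E'
from h import *;from rig import bot
import cv2
s=bot.read_state();print(loc(s['position']))
c=bot.capture("wrist");cv2.imwrite("pics/w2.png",c["color"][:,:,::-1])
E
```

```text
time_s: 7.0
position: [0.4572, -0.2247, 0.2051]
tcp_rot: [[0.997, -0.074, -0.0], [-0.074, -0.997, -0.002], [-0.0, 0.002, -1.0]]
force: [0.1, -0.1, 0.0]
opening: 0.007
grasp_force: 0.0
[-0.2117  0.1074  0.2051]
```

View pics/w2.png

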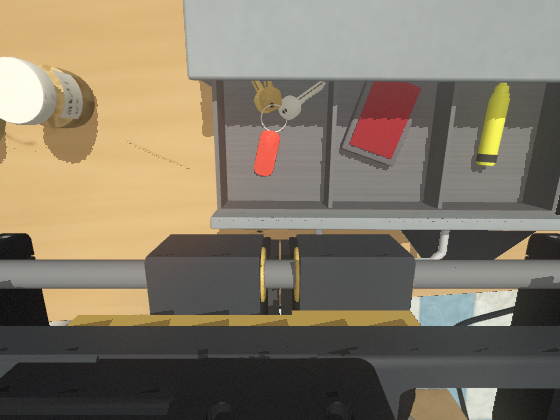

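The wrist view shows the keys in the left compartment. The fob's near end is at about (263,176), the gold keys' left edge at about (250,82) and the silver key's tip at about (327,82). The far end is hidden under the unit's edge at row 79.

Run:
```python
from h import *;from rig import bot
import cv2
s=bot.read_state();c=wview(bot.capture("wrist"),s)
g=lambda u,v,z=.0245:print((u,v),loc(ray(c,u,v,z)))
for p in((263,177),(254,172),(279,133),(250,82),(326,82),(273,118),(290,107)):g(*p)
print("edge/panel/tray");g(280,78,.086);g(280,211,.0755);g(222,208,.0585);g(325,207,.0585);g(224,200,.0205);g(326,200,.0205);g(224,90,.0205)
h=c["color"][60:215,200:335];S=cv2.resize(h,None,fx=4.4,fy=3.8,interpolation=cv2.INTER_CUBIC);cv2.imwrite("pics/k.png",S[:,:,::-1])
```

```text
(263, 177) [-0.1887  0.1241  0.0245]
(254, 172) [-0.1834  0.1336  0.0245]
(279, 133) [-0.1434  0.107   0.0245]
(250, 82) [-0.0946  0.1355  0.0245]
(326, 82) [-0.0947  0.0605  0.0245]
(273, 118) [-0.1287  0.1131  0.0245]
(290, 107) [-0.1181  0.0959  0.0245]
edge/panel/tray
(280, 78) [-0.1011  0.1061  0.086 ]
(280, 211) [-0.2132  0.1062  0.0755]
(222, 208) [-0.2143  0.1628  0.0585]
(325, 207) [-0.2135  0.0623  0.0585]
(224, 200) [-0.2145  0.1675  0.0205]
(326, 200) [-0.2147  0.0556  0.0205]
(224, 90) [-0.1014  0.1622  0.0205]
```

View pics/k.png

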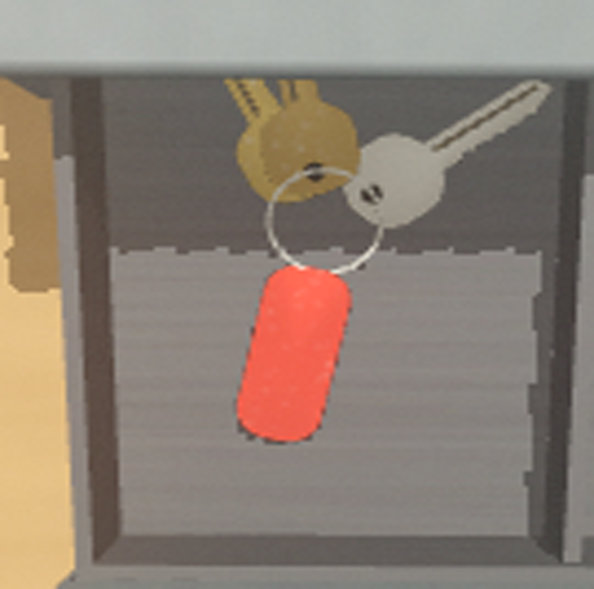

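The checks agree. The fob end is at −0.189, and adding half of 118 mm puts the middle at about −0.130 (the tray middle is at −0.131). The silver key's tip at 0.061, plus half of 84 mm, gives y of about 0.103–0.105. The tips will hover 12 mm above the keys.

In the tool's units: 0.1455 m is 0.291, 0.082 m is 0.164.

```bash
echo '{"sx": [0.06,0.12,0.164,0.164,0.164,0.164,0.164,0.164,0.164,0.164,0.164,0.164],"sy": [0,0.004,0.004,0.004,0.004,0.004,0.004,0.004,0.004,0.004,0.004,0.004],"sz": [0,0,0.02,0.08,0.14,0.2,0.24,0.27,0.28,0.291,0.291,0.291],"drx": [0,0,0,0,0,0,0,0,0,0,0,0],"dry": [0,0,0,0,0,0,0,0,0,0,0,0],"drz": [0,0,0,0,0,0,0,0,0,0,0,0],"finger_gap": [0,0,0,0,0,0,0,0,0,0,0,0]}' | python3 steer.py
python3 - <<'E'
from h import *;from rig import bot
import cv2
s=bot.read_state();print(loc(s['position']))
c=bot.capture("wrist");cv2.imwrite("pics/w3.png",c["color"][:,:,::-1])
E
```

```text
time_s: 8.3
position: [0.5397, -0.2325, 0.0604]
tcp_rot: [[0.997, -0.074, 0.001], [-0.074, -0.997, -0.002], [0.001, 0.002, -1.0]]
force: [0.3, 0.7, 0.1]
opening: 0.007
grasp_force: 0.0
[-0.1288  0.1056  0.0604]
```

View pics/w3.png

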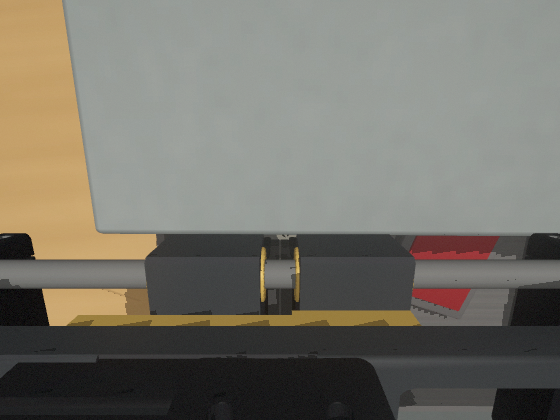

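The fingers are over the keys in the left compartment, just in front of the unit's edge (row 232), and the wrist force stays near zero, so nothing is touched. Going 3 mm lower and holding.

In the tool's units: 0.003 m is 0.006.

```bash
for k in 1; do :; done; echo '{"sx": [0,0,0,0,0,0,0,0,0,0,0,0,0,0,0,0,0,0,0,0],"sy": [0,0,0,0,0,0,0,0,0,0,0,0,0,0,0,0,0,0,0,0],"sz": [0.006,0.006,0.006,0.006,0.006,0.006,0.006,0.006,0.006,0.006,0.006,0.006,0.006,0.006,0.006,0.006,0.006,0.006,0.006,0.006],"drx": [0,0,0,0,0,0,0,0,0,0,0,0,0,0,0,0,0,0,0,0],"dry": [0,0,0,0,0,0,0,0,0,0,0,0,0,0,0,0,0,0,0,0],"drz": [0,0,0,0,0,0,0,0,0,0,0,0,0,0,0,0,0,0,0,0],"finger_gap": [0,0,0,0,0,0,0,0,0,0,0,0,0,0,0,0,0,0,0,0]}' | python3 steer.py
echo '{"sx": [0,0,0,0,0,0,0,0,0,0,0,0,0,0,0,0,0,0,0,0],"sy": [0,0,0,0,0,0,0,0,0,0,0,0,0,0,0,0,0,0,0,0],"sz": [0,0,0,0,0,0,0,0,0,0,0,0,0,0,0,0,0,0,0,0],"drx": [0,0,0,0,0,0,0,0,0,0,0,0,0,0,0,0,0,0,0,0],"dry": [0,0,0,0,0,0,0,0,0,0,0,0,0,0,0,0,0,0,0,0],"drz": [0,0,0,0,0,0,0,0,0,0,0,0,0,0,0,0,0,0,0,0],"finger_gap": [0,0,0,0,0,0,0,0,0,0,0,0,0,0,0,0,0,0,0,0]}' | python3 steer.py
```

```text
time_s: 10.35
position: [0.5393, -0.232, 0.0567]
tcp_rot: [[0.997, -0.073, 0.0], [-0.073, -0.997, -0.002], [0.0, 0.002, -1.0]]
force: [-0.6, -0.8, -0.1]
opening: 0.004
grasp_force: 0.0
time_s: 12.35
position: [0.5393, -0.232, 0.0567]
tcp_rot: [[0.997, -0.073, 0.0], [-0.073, -0.997, -0.002], [0.0, 0.002, -1.0]]
force: [0.2, 0.1, -0.2]
opening: 0.003
grasp_force: 0.0
```

In the tool's units: -0.13 m is -0.26, -0.1235 m is -0.247.

```bash
echo '{"sx": [0,0,0,0,-0.06,-0.12,-0.18,-0.24,-0.247,-0.247,-0.247,-0.247,-0.247],"sy": [0,0,0,0,0.052,0.104,0.156,0.208,0.212,0.212,0.212,0.212,0.212],"sz": [-0.06,-0.12,-0.2,-0.26,-0.26,-0.26,-0.26,-0.26,-0.26,-0.26,-0.26,-0.2,-0.14],"drx": [0,0,0,0,0,0,0,0,0,0,0,0,0],"dry": [0,0,0,0,0,0,0,0,0,0,0,0,0],"drz": [0,0,0,0,0,0,0,0,0,0,0,0,0],"finger_gap": [0,0,0,0,0,0,0,0,0,0,0,0,0]}' | python3 steer.py
python3 - <<'E'
from h import *;from rig import bot
s=bot.read_state();print(loc(s['position']));go(s,UC-.2525*EX+np.r_[0,0,.055])
c=wview(bot.capture("wrist"),s)
import cv2;cv2.imwrite("pics/w4.png",c["color"][:,:,::-1])
E
```

```text
time_s: 13.65
position: [0.4104, -0.3284, 0.1271]
tcp_rot: [[0.997, -0.071, 0.003], [-0.071, -0.997, -0.004], [0.003, 0.004, -1.0]]
force: [0.2, 0.2, -0.2]
opening: 0.001
grasp_force: 0.0
[-0.2507  0.0005  0.1271]
d [-0.002   0.0002  0.0721] rot [ 0.24 -0.19  0.13]
```

View pics/w4.png

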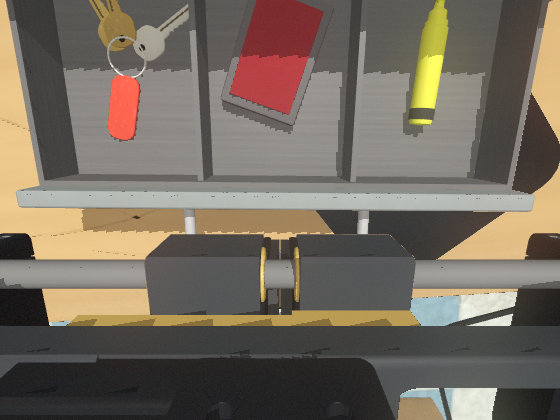

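The view shows the drawer still fully out, the tool centred between the legs (columns 190 and 362) and the contents undisturbed. Going down into the gap and pushing on the panel.

```bash
echo '{"sx": [-0.002,-0.002,-0.002,-0.002,-0.002,-0.002],"sy": [0,0,0,0,0,0],"sz": [0.06,0.1,0.13,0.144,0.144,0.144],"drx": [0,0,0,0,0,0],"dry": [0,0,0,0,0,0],"drz": [0,0,0,0,0,0],"finger_gap": [0,0,0,0,0,0]}' | python3 steer.py
echo '{"sx": [0.006,0.012,0.018,0.026,0.04,0.06,0.08,0.1,0.12,0.14,0.16,0.18,0.2,0.22,0.236,0.248,0.256,0.26,0.26],"sy": [0,0,0,0,0,0,0,0,0,0,0,0,0,0,0,0,0,0,0],"sz": [0,0,0,0,0,0,0,0,0,0,0,0,0,0,0,0,0,0,0],"drx": [0,0,0,0,0,0,0,0,0,0,0,0,0,0,0,0,0,0,0],"dry": [0,0,0,0,0,0,0,0,0,0,0,0,0,0,0,0,0,0,0],"drz": [0,0,0,0,0,0,0,0,0,0,0,0,0,0,0,0,0,0,0],"finger_gap": [0,0,0,0,0,0,0,0,0,0,0,0,0,0,0,0,0,0,0]}' | python3 steer.py
python3 -c "
from h import *;from rig import bot
print(loc(bot.read_state()['position']))"
```

```text
time_s: 14.3
position: [0.4081, -0.3286, 0.0554]
tcp_rot: [[0.997, -0.072, 0.001], [-0.072, -0.997, -0.002], [0.001, 0.002, -1.0]]
force: [0.3, -0.1, 0.4]
opening: 0.006
grasp_force: 0.0
time_s: 16.2
position: [0.5374, -0.338, 0.0549]
tcp_rot: [[0.997, -0.073, 0.001], [-0.073, -0.997, -0.001], [0.001, 0.001, -1.0]]
force: [-0.4, 0.4, -0.7]
opening: 0.006
grasp_force: 0.0
[-0.1233  0.0003  0.0549]
```

In the tool's units: 0.01 m is 0.02, 0.008 m is 0.016.

```bash
echo '{"sx": [0.004,0.008,0.012,0.016,0.02,0.02],"sy": [0,0,0,0,0,0],"sz": [0,0,0,0,0,0],"drx": [0,0,0,0,0,0],"dry": [0,0,0,0,0,0],"drz": [0,0,0,0,0,0],"finger_gap": [0,0,0,0,0,0]}' | python3 steer.py
echo '{"sx": [0.004,0.008,0.008],"sy": [0,0,0],"sz": [0,0,0],"drx": [0,0,0],"dry": [0,0,0],"drz": [0,0,0],"finger_gap": [0,0,0]}' | python3 steer.py
echo '{"sx": [0.004,0.008,0.008],"sy": [0,0,0],"sz": [0,0,0],"drx": [0,0,0],"dry": [0,0,0],"drz": [0,0,0],"finger_gap": [0,0,0]}' | python3 steer.py
python3 -c "
from h import *;from rig import bot
print(loc(bot.read_state()['position']))"
```

```text
time_s: 16.8
position: [0.5463, -0.3386, 0.0548]
tcp_rot: [[0.997, -0.073, -0.002], [-0.073, -0.997, -0.001], [-0.002, 0.001, -1.0]]
force: [-3.5, 0.3, 2.0]
opening: 0.005
grasp_force: 2.0
time_s: 17.1
position: [0.5463, -0.3385, 0.0548]
tcp_rot: [[0.997, -0.072, -0.01], [-0.072, -0.997, 0.002], [-0.01, -0.001, -1.0]]
force: [-14.2, -0.9, 8.2]
opening: 0.005
grasp_force: 7.0
time_s: 17.4
position: [0.5461, -0.3384, 0.0549]
tcp_rot: [[0.997, -0.071, -0.018], [-0.071, -0.997, 0.004], [-0.019, -0.003, -1.0]]
force: [-23.6, -3.8, 13.5]
opening: 0.008
grasp_force: 12.0
[-0.1146  0.0005  0.0549]
```

A solid stop, so the drawer appears to be home. Backing off to mid-gap, lifting out and checking.

In the tool's units: -0.15 m is -0.3, -0.018 m is -0.036.

```bash
echo '{"sx": [-0.012,-0.024,-0.036,-0.036,-0.036,-0.036,-0.036,-0.036,-0.036,-0.116,-0.196,-0.236,-0.236,-0.236],"sy": [0,0,0,0,0,0,0,0,0,0,0,0,0,0],"sz": [0,0,0,0,0,-0.06,-0.14,-0.22,-0.3,-0.3,-0.3,-0.3,-0.3,-0.3],"drx": [0,0,0,0,0,0,0,0,0,0,0,0,0,0],"dry": [0,0,0,0,0,0,0,0,0,0,0,0,0,0],"drz": [0,0,0,0,0,0,0,0,0,0,0,0,0,0],"finger_gap": [0,0,0,0,0,0,0,0,0,0,0,0,0,0]}' | python3 steer.py
python3 - <<'E'
from h import *;from rig import bot
import cv2
s=bot.read_state();print(loc(s['position']))
c=wview(bot.capture("wrist"),s);w=c["color"][:,:,::-1]
t=bot.capture("top");tc=cv2.resize(t["color"][130:280,260:460,::-1],(400,300),interpolation=cv2.INTER_CUBIC)
cv2.imwrite("pics/end.png",np.hstack([tc,cv2.resize(w[:260,80:480],(400,260)).copy() if 0 else cv2.copyMakeBorder(w[:260,80:480],0,40,0,0,0)]))
print("home bar",pix(c,UC-.142*EX+np.r_[0,0,.05]),"panel top edge",pix(c,UC-.102*EX+np.r_[0,0,.0755]),"10mm out bar",pix(c,UC-.152*EX+np.r_[0,0,.05]),"unit edge",pix(c,UC-.1011*EX+np.r_[0,0,.086]))
E
```

```text
time_s: 18.8
position: [0.4382, -0.3312, 0.2053]
tcp_rot: [[0.997, -0.074, 0.002], [-0.074, -0.997, -0.003], [0.002, 0.003, -1.0]]
force: [0.2, -0.8, -0.3]
opening: 0.002
grasp_force: 0.0
[-2.228e-01 -2.000e-04  2.053e-01]
home bar [278.45770886 119.54186277] panel top edge [278.32233599  67.43799392] 10mm out bar [278.4751458 130.5747999] unit edge [278.29082951  63.36062777]
```

View pics/end.png

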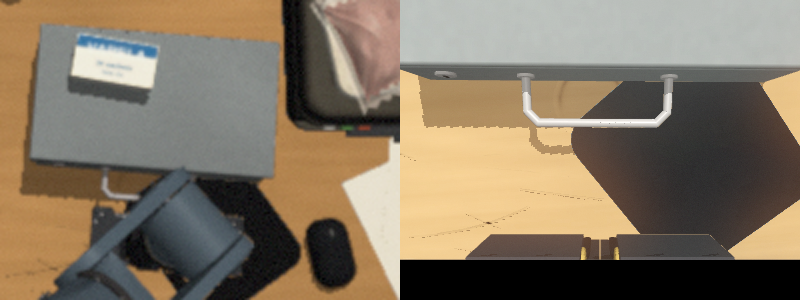

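The drawer looks home, and the keys' unit, carton and mouse are undisturbed. The bar reads about row 123 against a predicted 119.5, so up to 3 mm is uncertain. I'll confirm by pressing the bar from outside with the fingertips, where the gripper is clear of the unit's edge.

In the tool's units: 0.155 m is 0.31, 0.023 m is 0.046.

```bash
echo '{"sx": [0.02,0.04,0.046,0.046,0.046,0.046,0.066,0.086,0.102,0.11,0.11],"sy": [0,0,0,0,0,0,0,0,0,0,0],"sz": [0.06,0.14,0.22,0.28,0.31,0.31,0.31,0.31,0.31,0.31,0.31],"drx": [0,0,0,0,0,0,0,0,0,0,0],"dry": [0,0,0,0,0,0,0,0,0,0,0],"drz": [0,0,0,0,0,0,0,0,0,0,0],"finger_gap": [0,0,0,0,0,0,0,0,0,0,0]}' | python3 steer.py
echo '{"sx": [0.004,0.008,0.012,0.016,0.016],"sy": [0,0,0,0,0],"sz": [0,0,0,0,0],"drx": [0,0,0,0,0],"dry": [0,0,0,0,0],"drz": [0,0,0,0,0],"finger_gap": [0,0,0,0,0]}' | python3 steer.py
python3 -c "
from h import *;from rig import bot
print(loc(bot.read_state()['position']))"
echo '{"sx": [0.004,0.008,0.012,0.012],"sy": [0,0,0,0],"sz": [0,0,0,0],"drx": [0,0,0,0],"dry": [0,0,0,0],"drz": [0,0,0,0],"finger_gap": [0,0,0,0]}' | python3 steer.py
python3 -c "
from h import *;from rig import bot
print(loc(bot.read_state()['position']))"
```

```text
time_s: 20.0
position: [0.4934, -0.3352, 0.0506]
tcp_rot: [[0.997, -0.072, 0.002], [-0.072, -0.997, -0.003], [0.002, 0.003, -1.0]]
force: [-0.7, 1.0, -0.2]
opening: 0.005
grasp_force: 0.0
time_s: 20.5
position: [0.5003, -0.3356, 0.0498]
tcp_rot: [[0.997, -0.073, 0.0], [-0.073, -0.997, -0.002], [0.0, 0.002, -1.0]]
force: [0.3, -0.7, 0.3]
opening: 0.006
grasp_force: 0.0
[-0.1605 -0.      0.0498]
time_s: 20.9
position: [0.5021, -0.3354, 0.0497]
tcp_rot: [[0.997, -0.071, -0.009], [-0.071, -0.997, 0.001], [-0.009, -0.001, -1.0]]
force: [-10.7, -2.6, 4.8]
opening: 0.006
grasp_force: 5.4
[-0.1588  0.0003  0.0497]
```

The bar is solid at −0.1588 (11 N, far above the slide's friction), and the bar travel between stops is 0.13 m. The drawer is home. Retreating.

In the tool's units: -0.15 m is -0.3, -0.12 m is -0.24.

```bash
echo '{"sx": [-0.02,-0.06,-0.1,-0.1,-0.1,-0.1,-0.1,-0.1,-0.1,-0.1,-0.1],"sy": [0,0,0,0,0,0,0,0,0,0,0],"sz": [0,0,0,-0.08,-0.16,-0.24,-0.3,-0.3,-0.3,-0.3,-0.3],"drx": [0,0,0,0,0,0,0,0,0,0,0],"dry": [0,0,0,0,0,0,0,0,0,0,0],"drz": [0,0,0,0,0,0,0,0,0,0,0],"finger_gap": [0,0,0,0,0,0,0,0,0,0,0]}' | python3 steer.py
python3 -c "
from rig import bot
print(bot.hand_in())"
```

```text
time_s: 22.0
position: [0.4555, -0.3311, 0.1981]
tcp_rot: [[0.997, -0.073, -0.002], [-0.073, -0.997, 0.001], [-0.002, -0.001, -1.0]]
force: [0.0, -0.9, 0.7]
opening: 0.005
grasp_force: 0.0
the job is handed in; nothing more can be done
None
```

I drew the drawer out to its stop, pointed about 10 mm above the middle of the keys for 4 s, pushed it home and handed in at 22 s; nothing else appeared disturbed, but the hand-in returned no verdict.

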